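# Nest two lap hubs face down on the centring stand

## Task

On the jeweller's nesting stand, slide the hub on the low ledge over the steel centring spigot in the well until it drops fully home, flat on the well floor, and then slide the hub from the high ledge over the back of the first until it too is fully home, flat on the first one's flange. Slide them off their ledges, do not lift them; the spigot is clamped by hand somewhere along its cross slot and its place is not given, so feel or look for it first. Leave the other tools on the bench undisturbed.

Things in the scene. Friction and masses are not known exactly. Their poses are not given: they have to be found in the camera images.
- stand: fixed nesting stand, 150 mm along its x, 306 mm along its y; origin at the centre of its underside on the bench, z up. Smooth flat ledges of its full width: low on its +y side, high on its -y side; between them a well, open at both x ends, in which a fixed steel centring spigot stands. It does not move when pushed.
- well (a point): centre of the well floor, 12 mm above the bench; axes as the stand's. The well runs from y -48 to +48 mm. The spigot on it is an upright disc 40 mm in diameter, 10 mm high (2 mm top chamfer, top level with the low ledge). Its axis is at y = 0, but its x is unknown, from -24 to +24 mm along the dark cross slot. Nothing else is in the well.
- low_ledge (a point): centre of the low ledge's top, 22 mm above the bench, at y = +100 mm of the stand; the ledge runs from y 48 to 153 mm and all 150 mm of x
- high_ledge (a point): centre of the high ledge's top, 37 mm above the bench, at y = -100 mm of the stand; the ledge runs from y -48 to -153 mm. Level with the top of the first hub's back spigot once that hub is home.
- flange_low: aluminium flanged hub, face down, the same all round, 0.17 to 0.34 kg. Flange 90 mm diameter, 15 mm thick; origin on its axis at the flange's underside, z up. Blind recess in the underside: 42 mm diameter, 11 mm deep, 1.5 mm lead-in. On its back a spigot 40 mm in diameter, 10 mm high (top 25 mm above origin). Starts on the low ledge. Home, its origin is 12 mm above the stand's.
- flange_high: aluminium flanged hub, face down, the same all round, 0.17 to 0.34 kg. Flange 90 mm diameter, 15 mm thick; origin on its axis at the flange's underside, z up. Blind recess in the underside: 42 mm diameter, 11 mm deep, 1.5 mm lead-in. On its back a spigot 40 mm in diameter, 10 mm high (top 25 mm above origin). Starts on the high ledge. Home, its origin is 15 mm above the first hub's.
- needle_file: bystander: dark needle file, 170 mm long along its x, 8 mm thick, origin under its middle; lies beside the stand
- medallion: bystander: brass medallion 32 mm in diameter, 4 mm thick, origin under its centre; lies beside the stand
- loupe: bystander: black eye loupe 30 mm in diameter, 22 mm high, with a folded steel cover reaching 45 mm along its x; origin under the lens; beside the stand
- ring_clamp: bystander: wooden ring clamp 130 x 28 x 18 mm, long along its x, origin under its middle; lies past the low-ledge end of the stand
- hammer: bystander: hammer 260 mm long along its x, origin under its middle; on the right of the bench
- jar: bystander: glass jar 56 mm in diameter, 70 mm high, origin under its centre; on the left of the bench
Mind the look-alikes: they are no part of the job. Leave any black or turquoise look-alike of the flange_low alone. What is shaped like the flange_high but blue is not meant.

How it is judged:
On the way, in this order (a step that is already met when the one before it is completed fails the run):
1. the hub from the low ledge is home on the spigot, flat on the well floor, while the other is not yet on it (z of flange_low in the frame of stand between 0.01 and 0.0142 m and angle between flange_low's own z axis and vertical below 0.035 rad and y of flange_low in the frame of stand between -0.006 and 0.006 m and x of flange_low in the frame of stand between -0.03 and 0.03 m and y of flange_high in the frame of stand below -0.04 m), for 0.2 s.
2. the hub from the high ledge is home on the back of the first (z of flange_low in the frame of stand between 0.01 and 0.0142 m and angle between each of flange_low, flange_high's own z axis and vertical below 0.035 rad and y of flange_low in the frame of stand between -0.006 and 0.006 m and x of flange_low in the frame of stand between -0.03 and 0.03 m and z of flange_high in the frame of flange_low between 0.013 and 0.0172 m and horizontal distance between flange_high and flange_low below 0.004 m), for 0.2 s.
At the end, for the whole second after the job is handed in: First hub flat in the well over the spigot (12 mm above the stand's origin within 2 mm, |y| < 6 mm, |x| < 30 mm in the stand's frame, tilt < 2 degrees); second flat on it (15 mm above it within 2 mm, axes within 4 mm, tilt < 2 degrees); both at rest (all of step 2 and linear speed of each of flange_low, flange_high below 0.02 m/s); the robot touches nothing.
It fails at once if the first hub is lifted more than 12 mm above its ledge (z of flange_low in the frame of stand above 0.034 m).
It fails at once if the second hub is lifted more than 12 mm above its ledge (z of flange_high in the frame of stand above 0.049 m).
It fails at once if a bystander is pushed more than 30 mm from its place (distance of any of needle_file, medallion, loupe, ring_clamp, hammer, jar from where it was at the start of the episode above 0.03 m).
It also fails if it takes over 72 s, if anything falls off the work surface, if the arm or the gripper's body presses on something with over 40 N, if the wrist force passes 120 N, or if a joint passes its speed limit or range.

## Robot

A 6-joint arm with a two-finger parallel gripper is mounted at the origin on the work surface. World frame = base frame: x ahead of the robot, y to its left, z up, the work surface at z = 0. Lengths are in m, angles in rad, forces in N, time in s.
With the tool pointing down it reaches from about 0.425 to 0.95 m from the base axis. Payload 3.5 kg.
Tool frame: the origin (TCP) lies midway between the tips of the shut fingers; the grasp point (between the pads) lies 19 mm behind it; z points along the fingers, y is the line along which they close (so a half turn about z gives the same grasp; the last joint's range is limited). The gripper opens to 85 mm and grips with 20 to 120 N. Pads are 22 mm wide; open, the fingers measure 114 mm over their backs; the gripper's body (76 mm by 85 mm) begins 54 mm behind the grasp point. The pads swing forward as they close: fully open they stand 13 mm farther back than shut.
Start: joints at [0.999, 0.286, 1.577, -0, 1.279, -0.15], TCP at [0.276, 0.616, 0.231] pointing down, gripper open.
Joint ranges: [-2.77, 2.77], [-0.9, 2.22], [0.21, 2.48], [-1.53, 4.67], [0.24, 2.81], [-2.84, 2.84]. Speed limits (rad/s): [2.79, 2.79, 3.14, 3.14, 3.14, 3.14].

## Interface

Orientations are given as a unit quaternion [x, y, z, w].
In Python, from plant import get_state, read_camera, ctrl gives the robot as it stands.
- The arm moves only by the shell command python3 -m crank 'ROWS' [FORCE]. ROWS is JSON, a list of rows, each a list of 3 entries, a list of its own where there are three numbers: the shift along the tool's x, y, z in mm, then the turn about the tool's z in degrees, then the closure in counts, from 0 (fully open) to 255 (shut). In form: [[[tx, ty, tz], yaw, claw], ...]. A call has 1 to 10 rows; each row is the pose to reach, as a shift and turn from the pose commanded when the call began, along the tool's axes at that moment; what a row does not reach only later rows make up. A row lasts 1/10 s, in which the tool goes at most 50 mm and 8.59 degrees, less where a joint would pass 70% of its speed; a pose out of reach is approached as far as the arm can. A call with a gripper value outside its range is refused whole. The fingers move at their own pace and stop on an object; FORCE is the grip in N (left out, the last holds). Time passes only in rows, so rows that repeat a pose let the fingers close. It gives the time, the measured TCP pose, the force, the opening and the grip force at its end, in the units of the state.
- get_state(): the state, without advancing time (a new reading comes with each control period).
- read_camera(name): name is "side" or "top" or "wrist"; returns a dict with "frame" (384x512x3 uint8, blue, green, red), "range_z" (384x512 float32, m along the optical axis (not along the pixel's ray), 0 where there is no reading), "vfov" (degrees; the focal length in pixels is half the picture's height over the tangent of half this angle, whatever the lens; pixels are square), "cx", "cy" (the principal point, pixels), "origin" and "orientation" of the camera in the world. Camera axes: x right, y down, z forward; pixel columns grow to the right and rows downward; lengths in m; the calibration is good to about 2 mm. A picture is of the moment at which its call begins.
- ctrl.sign_off(): hands the job in; it is judged then, once.
The state is a dict: "time": time; "qpos": joint angles; "dq": joint speeds; "joint_efforts": joint torques, N m; "eef_pos": TCP position; "tcp_rot": TCP orientation; "contact_force": force on the tool from outside, world axes, zero at the start; "wrist_torque": the same for the moment, N m; "opening": opening from 0.0 (shut) to 1.0 (fully open); "finger_force": force on a finger pad.
Only numpy, scipy, OpenCV 4.12 (cv2) and the standard library are available. Lean on these libraries where they do the work, as an engineer would, in place of code of your own. Each camera call takes 0.05 s, during which the arm holds its last target. There are 200 camera calls.

## Working session

There is one attempt and no reset: what is moved stays moved. The work goes in short steps, Python scripts to look and compute and a shell command to move; the robot and the scene stay as the last step left them, time stands still between calls to the robot, and variables do not carry over. Pictures are saved under pics/ and viewed, at most 10 in all, crops included, and the job is handed in when it is done.

```bash
ls; mkdir -p pics; python3 - <<'E'
from plant import get_state, read_camera
import cv2,numpy as np
s=get_state();print(s)
ims=[]
for n in("top","side"):
    c=read_camera(n);np.savez(f"{n}.npz",**c);print(n,c["vfov"],c["cx"],c["cy"],c["origin"],c["orientation"]);cv2.imwrite(f"pics/{n}.png",cv2.resize(c["frame"],(768,576)))
E
```

```text
pics
{'time': 0.0, 'qpos': array([ 9.98966425e-01,  2.87199007e-01,  1.57819549e+00,  1.42943209e-05,
        1.27861475e+00, -1.50024306e-01]), 'dq': array([ 9.86315818e-05, -2.55829244e-04, -1.67240656e-03, -4.82400913e-04,
        5.95300022e-05, -6.12670083e-04]), 'joint_efforts': array([-7.96947097e-04, -4.05976582e+01, -2.92628914e+01, -1.09343700e-04,
        5.72890378e-03, -4.79650581e-06]), 'eef_pos': array([0.27596973, 0.61527547, 0.22991495]), 'tcp_rot': array([ 2.09344647e-01,  9.77841173e-01, -1.12803065e-03, -4.33101269e-04]), 'contact_force': array([-0.47705421, -0.49040851, -0.28852818]), 'wrist_torque': array([ 0.03024682, -0.04888028, -0.08308872]), 'finger_force': 0.0, 'opening': 0.9984806509575445}
top 51.34357787439702 256.03995420244195 193.61304723453298 [ 0.33562784 -0.00244276  1.21021277] [ 0.70868292 -0.70070161  0.0547085  -0.06158524]
side 48.41858265311107 251.57480810584497 193.19189903647447 [ 0.13719137 -1.12192898  1.07122348] [ 0.89668867 -0.15729551  0.06654176 -0.40838677]
```

View pics/top.png

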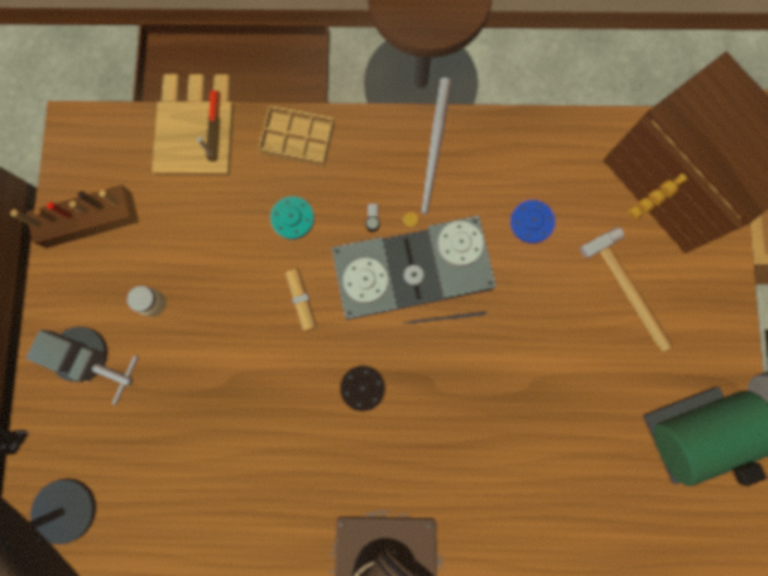

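View pics/side.png

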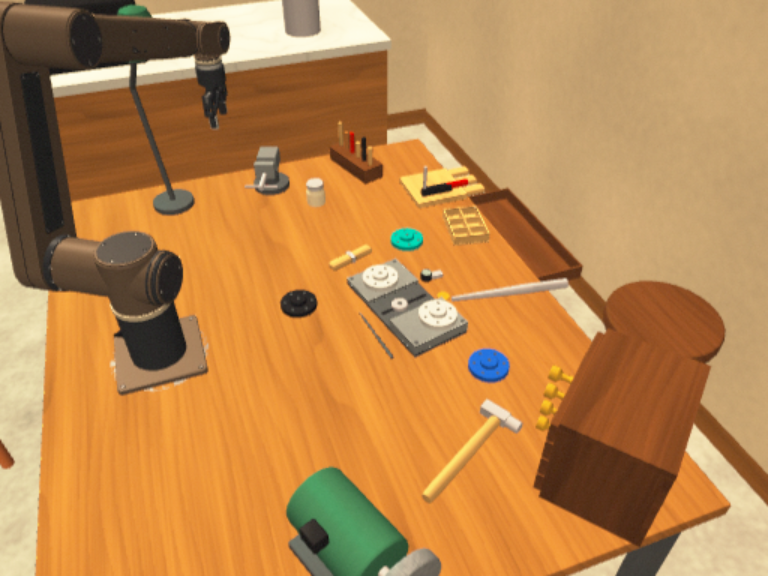

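The top view shows the stand near (275,178) in native pixels. The low-ledge white hub is at (243,186), the steel spigot at (276,183) and the high-ledge hub at (307,161). Black, turquoise and blue look-alikes lie around it.

```bash
cat > h.py <<'E'
import numpy as np,cv2
from scipy.spatial.transform import Rotation as R
def ray(c,uv,z):
    f=192/np.tan(np.radians(float(c["vfov"]))/2); uv=np.atleast_2d(uv).astype(float)
    d=np.c_[(uv[:,0]-c["cx"])/f,(uv[:,1]-c["cy"])/f,np.ones(len(uv))]@R.from_quat(c["orientation"]).as_matrix().T
    o=np.array(c["origin"]); return (o+d*((z-o[2])/d[:,2])[:,None])[:,:2]
def blobs(m,amin):
    cs,_=cv2.findContours(m.astype(np.uint8)*255,cv2.RETR_EXTERNAL,cv2.CHAIN_APPROX_NONE)
    return [k for k in cs if cv2.contourArea(k)>amin]
def circ(P):
    A=np.c_[2*P,np.ones(len(P))];s=np.linalg.lstsq(A,(P**2).sum(1),rcond=None)[0]
    return s[:2],np.sqrt(s[2]+s[:2]@s[:2])
E
python3 - <<'E'
from h import *
c=dict(np.load("top.npz"))
hsv=cv2.cvtColor(c["frame"],cv2.COLOR_BGR2HSV)
for u,v in((233,194),(248,180),(290,165),(276,183),(262,190),(285,190),(276,165)):print((u,v),hsv[v,u],c["range_z"][v,u])
w=(hsv[...,1]<60)&(hsv[...,2]>150); roi=np.zeros_like(w);roi[140:215,215:335]=1
for k in blobs(w&roi,20):
    p=k[:,0];print("white",p.mean(0),cv2.contourArea(k),[circ(ray(c,cv2.convexHull(k)[:,0],z)) for z in(.022,.035,.05)])
g=(hsv[...,1]<90)&roi
g=cv2.morphologyEx(g.astype(np.uint8),cv2.MORPH_OPEN,np.ones((5,5)))
for k in blobs(g,2000):
    for z in(.022,.037):
        r=cv2.minAreaRect((ray(c,k[:,0],z)*1000).astype(np.float32));print("stand",z,r)
E
```

```text
(233, 194) [ 39  31 190] 1.1914206
(248, 180) [ 40  33 177] 1.1936791
(290, 165) [ 49  23 123] 1.2029741
(276, 183) [39 18 97] 1.2088244
(262, 190) [48 15 83] 1.2147332
(285, 190) [40 20 78] 1.2171047
(276, 165) [45 26 78] 1.2249665
white [275.03333333 182.7       ] 85.0 [(array([ 0.56672184, -0.04705987]), np.float64(0.01683979021365432)), (array([ 0.56419348, -0.04657172]), np.float64(0.01665554941172302)), (array([ 0.56127615, -0.04600847]), np.float64(0.01644296387106466))]
white [242.91358025 186.17283951] 650.5 [(array([0.55574241, 0.05003208]), np.float64(0.045050179360949884)), (array([0.55333418, 0.04945797]), np.float64(0.04455729429131661)), (array([0.55055546, 0.04879552]), np.float64(0.04398858074943859))]
white [306.54761905 161.44047619] 660.0 [(array([ 0.63422604, -0.1427708 ]), np.float64(0.04604280242779141)), (array([ 0.63095914, -0.1412355 ]), np.float64(0.04553905726623233)), (array([ 0.62718963, -0.139464  ]), np.float64(0.04495781284904063))]
stand 0.022 ((582.9878540039062, -46.64044189453125), (153.73464965820312, 309.91387939453125), 12.66374397277832)
stand 0.037 ((579.8651733398438, -46.08244323730469), (151.7938690185547, 306.0015869140625), 12.663743019104004)
```

```bash
python3 -m crank '[[[-543,-480,-20],53,0],[[-543,-480,-20],53,0],[[-543,-480,-20],53,0],[[-543,-480,-20],53,0],[[-543,-480,-20],53,0],[[-543,-480,-20],53,0],[[-543,-480,-20],53,0],[[-543,-480,-20],53,0],[[-543,-480,-20],53,0],[[-543,-480,-20],53,0]]'
```

```text
time: 1.1
eef_pos: [0.4826, 0.1586, 0.2449]
tcp_rot: [0.624, 0.782, -0.0, -0.0]
contact_force: [0.9, 0.9, -0.6]
opening: 0.997
finger_force: 0.0
```

```bash
python3 -m crank '[[[-219,45,0],0,0],[[-219,45,0],0,0],[[-219,45,0],0,0],[[-219,45,0],0,0],[[-219,45,0],0,0],[[-219,45,0],0,0],[[-219,45,0],0,0],[[-219,45,0],0,0]]'; python3 - <<'E'
from h import *
from plant import get_state, read_camera
c=read_camera("wrist");np.savez("w1.npz",**c);print(get_state()["eef_pos"],get_state()["tcp_rot"],c["vfov"],c["origin"],c["orientation"]);cv2.imwrite("pics/w1.png",c["frame"])
E
```

```text
time: 1.9
eef_pos: [0.5744, -0.0419, 0.2447]
tcp_rot: [0.623, 0.782, -0.0, -0.001]
contact_force: [0.0, 0.8, -0.1]
opening: 1.001
finger_force: 0.0
[ 0.57440283 -0.04164256  0.24490754] [ 6.23013663e-01  7.82210868e-01 -2.09884220e-05 -3.64195876e-04] 70.38956711121276 [0.55835394 0.02938934 0.38760666] [0.98310335 0.11110681 0.01575897 0.14461927]
```

View pics/w1.png

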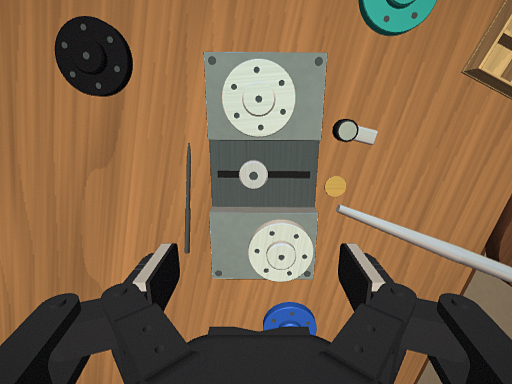

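Wrist view: image up is the low-ledge side. The low hub's centre dot is at (258,98), the spigot's at (253,175) and the high hub's at (281,257). The loupe and medallion are to the right of the stand and the file is to the left.

```bash
cat >> h.py <<'E'
def dot(c,u,v,r=5):
    g=255.-cv2.cvtColor(c["frame"],cv2.COLOR_BGR2GRAY)[v-r:v+r+1,u-r:u+r+1]
    g=np.clip(g-np.percentile(g,75),0,None);y,x=np.mgrid[v-r:v+r+1,u-r:u+r+1]
    return np.array([(g*x).sum(),(g*y).sum()])/g.sum()
E
python3 - <<'E'
from h import *
c=dict(np.load("w1.npz"))
P={}
for n,u,v,z in(("spig",253,176,.022),("low",258,99,.047),("high",281,257,.062)):
    d=dot(c,u,v);P[n]=ray(c,d,z)[0];print(n,d,P[n])
hsv=cv2.cvtColor(c["frame"],cv2.COLOR_BGR2HSV)
# slot: dark band in well
m=hsv[...,2]<35;roi=np.zeros_like(m);roi[160:190,212:315]=1
for k in blobs(m&roi,60):print("slot",cv2.boundingRect(k),cv2.minAreaRect((ray(c,k[:,0],.012)*1000).astype(np.float32)))
# white hub discs
w=(hsv[...,1]<60)&(hsv[...,2]>150)
roi=np.zeros_like(w);roi[45:290,205:325]=1
for k in blobs(w&roi,150):
    p=cv2.convexHull(k)[:,0]
    print("hub",p.mean(0),cv2.contourArea(k),[circ(ray(c,p,z)) for z in(.022,.037,.052)])
# stand grey (low sat)
g=((hsv[...,1]<75)&roi).astype(np.uint8);g=cv2.morphologyEx(g,cv2.MORPH_OPEN,np.ones((7,7)))
k=max(blobs(g,2000),key=cv2.contourArea);q=cv2.approxPolyDP(cv2.convexHull(k),6,True)[:,0];print(q,ray(c,q,.022),ray(c,q,.037))
for u,v in((212,60),(319,60),(219,273),(304,273)):
    d=dot(c,u,v,6);print("screw",d,ray(c,d,.022 if v<100 else .037))
y=(P["low"]-P["spig"]);print(np.degrees(np.arctan2(y[1],y[0])))
E
```

```text
spig [252.8        174.78285714] [ 0.5680642 -0.0495631]
low [258.1556157   98.28822733] [0.55357576 0.04703229]
high [280.9860486  256.86993699] [ 0.62811119 -0.14188297]
slot (268, 171, 42, 7) ((617.0664672851562, -39.42204284667969), (57.83071517944336, 8.597664833068848), 12.901142120361328)
slot (218, 171, 21, 6) ((533.916259765625, -57.72799301147461), (28.34676170349121, 7.158535957336426), 12.899635314941406)
hub [281.47368421 252.39473684] 3110.0 [(array([ 0.63311188, -0.15425398]), np.float64(0.05033156572435563)), (array([ 0.63004473, -0.14671952]), np.float64(0.04826657738212878)), (array([ 0.62697758, -0.13918506]), np.float64(0.04620158903989958))]
hub [252.33333333 175.23809524] 579.0 [(array([ 0.56826633, -0.04882447]), np.float64(0.01922519869718668)), (array([ 0.56785965, -0.04561554]), np.float64(0.01843643302667392)), (array([ 0.56745297, -0.04240661]), np.float64(0.01764766735615714))]
hub [258.575  96.05 ] 4435.0 [(array([0.55340219, 0.04820491]), np.float64(0.046557614194486285)), (array([0.55360535, 0.04743295]), np.float64(0.04464746240067756)), (array([0.55380851, 0.04666099]), np.float64(0.04273731060686713))]
[[324  53]
 [313 277]
 [213 278]
 [205  52]] [[ 0.61941847  0.11645525]
 [ 0.69323983 -0.18551803]
 [ 0.54350538 -0.22170642]
 [ 0.478778    0.08543177]] [[ 0.61691313  0.11288314]
 [ 0.68770577 -0.17670088]
 [ 0.54411458 -0.21140454]
 [ 0.48204282  0.08313248]]
screw [211.43577982  60.16513761] [[0.48793563 0.07832593]]
screw [317.72955975  60.82389937] [[0.61446484 0.10649846]]
screw [218.2265861  272.94108761] [[ 0.55009851 -0.2012767 ]]
screw [306.56583072 273.47257053] [[ 0.67683169 -0.17309942]]
98.53026192778879
```

```bash
python3 -m crank '[[[91,-1,50],0,0],[[91,-1,100],0,0],[[91,-1,150],0,0],[[91,-1,180],0,0],[[91,-1,209],0,0],[[91,-1,209],0,0],[[91,-1,209],0,0],[[91,-1,209],0,0]]'; python3 - <<'E'
from h import *
from plant import get_state, read_camera
c=read_camera("wrist");np.savez("w2.npz",**c);print(get_state()["eef_pos"]);cv2.imwrite("pics/w2.png",c["frame"])
E
```

```text
time: 2.75
eef_pos: [0.5563, 0.0455, 0.0395]
tcp_rot: [0.623, 0.782, 0.002, 0.003]
contact_force: [-0.3, -0.0, 0.9]
opening: 0.999
finger_force: 0.0
[0.55658321 0.04533242 0.03987065]
```

View pics/w2.png

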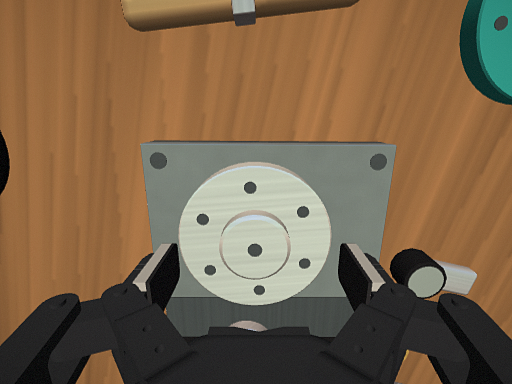

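The hub is between the open fingers, with its back-spigot dot at (255,250), about 2 mm off centre. I'll correct and close.

```bash
python3 -m crank '[[[2,-2,3],0,0],[[2,-2,3],0,0],[[2,-2,3],0,255],[[2,-2,3],0,255],[[2,-2,3],0,255],[[2,-2,3],0,255],[[2,-2,3],0,255],[[2,-2,3],0,255],[[2,-2,3],0,255],[[2,-2,3],0,255]]' 30; python3 - <<'E'
from h import *
from plant import get_state, read_camera
c=read_camera("wrist");np.savez("w3.npz",**c);s=get_state();print(s["eef_pos"],s["opening"],s["finger_force"]);cv2.imwrite("pics/w3.png",c["frame"])
E
```

```text
time: 3.8
eef_pos: [0.5536, 0.0468, 0.0358]
tcp_rot: [0.624, 0.782, 0.001, 0.002]
contact_force: [-0.1, 0.1, 9.4]
opening: 0.452
finger_force: 32.3
[0.55365651 0.04684667 0.03586015] 0.4470921429347967 32.28590864564467
```

View pics/w3.png

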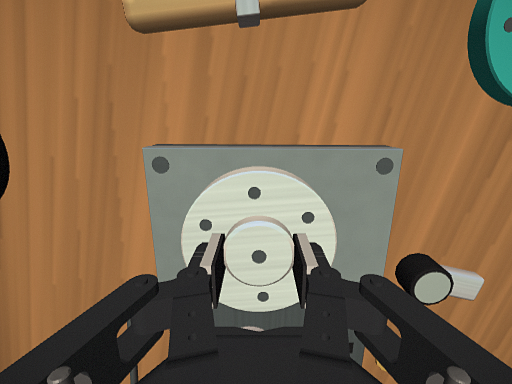

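```bash
python3 - <<'E'
from h import *
c=dict(np.load("w3.npz"));d=dot(c,259,256,7);p=ray(c,d,.047)[0];e=np.array([.568,-.0493])-p
print(d,p,"tx",e@[-.2215,.975],"ty",e@[.975,.2215])
E
python3 -m crank '[[[-4,0,-1],0,255],[[-12,-1,-1],0,255],[[-22,-1,-1],0,255],[[-32,-2,-1],0,255],[[-42,-3,-1],0,255],[[-52,-4,-1],0,255],[[-62,-5,-1],0,255],[[-72,-6,-1],0,255],[[-80,-6,-1],0,255],[[-80,-6,-1],0,255]]'
```

```text
[257.5530303  254.82323232] [0.55315413 0.04718186] tx -0.09735817004919275 ty -0.006896005260838449
time: 4.85
eef_pos: [0.5645, -0.0326, 0.0358]
tcp_rot: [0.624, 0.781, 0.001, 0.0]
contact_force: [-1.2, 2.7, 7.7]
opening: 0.445
finger_force: 32.6
```

```bash
python3 -m crank '[[[-6,0,0],0,255],[[-12,0,0],0,255],[[-15,0,1],0,255],[[-17,0,3],0,255],[[-17.5,0,5],0,255],[[-17.5,0,7],0,255],[[-17.5,0,7],0,255]]'
```

```text
time: 5.55
eef_pos: [0.5674, -0.0498, 0.0264]
tcp_rot: [0.624, 0.782, 0.0, 0.0]
contact_force: [3.4, -0.4, -2.6]
opening: 0.445
finger_force: 31.0
```

```bash
python3 -m crank '[[[0,0,2],0,255],[[0,0,4],0,255],[[0,0,4],0,255],[[0,0,4],0,255]]'
```

```text
time: 5.95
eef_pos: [0.5675, -0.0498, 0.0258]
tcp_rot: [0.624, 0.782, -0.001, -0.0]
contact_force: [-5.4, -0.0, 14.3]
opening: 0.449
finger_force: 37.3
```

Seated: 10.0 mm drop with firm contact. Release and rise.

```bash
python3 -m crank '[[[0,0,-3],0,255],[[0,0,-3],0,0],[[0,0,-3],0,0],[[0,0,-3],0,0],[[0,0,-3],0,0],[[0,0,-20],0,0],[[0,0,-70],0,0],[[0,0,-120],0,0],[[0,0,-170],0,0],[[0,0,-170],0,0]]'; python3 -m crank '[[[20,0,0],0,0],[[20,0,0],0,0],[[20,0,0],0,0]]'; python3 - <<'E'
from h import *
from plant import get_state, read_camera
c=read_camera("wrist");np.savez("w4.npz",**c);print(get_state()["eef_pos"]);cv2.imwrite("pics/w4.png",c["frame"])
E
```

```text
time: 6.95
eef_pos: [0.5719, -0.0505, 0.2027]
tcp_rot: [0.624, 0.782, 0.003, 0.008]
contact_force: [-0.7, 0.7, -0.2]
opening: 1.0
finger_force: 0.0
time: 7.25
eef_pos: [0.5623, -0.0298, 0.1923]
tcp_rot: [0.623, 0.782, -0.0, -0.0]
contact_force: [-0.4, -0.6, -0.2]
opening: 0.998
finger_force: 0.0
[ 0.5624062  -0.03002085  0.19226779]
```

View pics/w4.png

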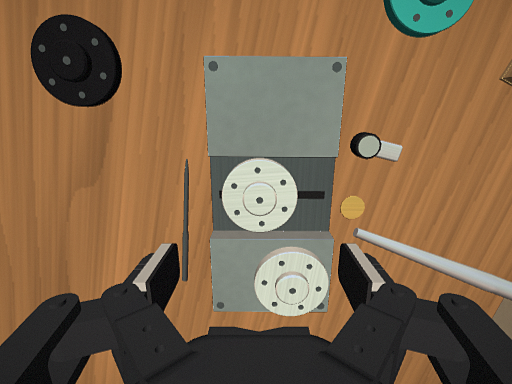

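The first hub sits flat in the well, dot at (259,200). The high hub's dot is at (292,291).

```bash
python3 - <<'E'
from h import *
c=dict(np.load("w4.npz"));T=np.array([.5624,-.0300])
X=np.array([-.2215,.975]);Y=np.array([.975,.2215])
L=ray(c,dot(c,259,200,6),.037)[0];H=ray(c,dot(c,292,291,6),.062)[0]
print(L,H,"tool->high",(H-T)@X,(H-T)@Y,"high->low",(L-H)@X,(L-H)@Y)
E
```

```text
[ 0.56765636 -0.05005218] [ 0.62823881 -0.14210588] tool->high -0.12388653166110163 0.03936138507452963 high->low 0.10317137064668633 -0.03867799349869342
```

```bash
python3 -m crank '[[[-50,20,0],0,0],[[-100,39,0],0,0],[[-124,39,30],0,0],[[-124,39,80],0,0],[[-124,39,120],0,0],[[-124,39,138],0,0],[[-124,39,138],0,0],[[-124,39,138],0,0],[[-124,39,138],0,0]]'; python3 - <<'E'
from h import *
from plant import get_state
T=get_state()["eef_pos"];e=np.array([.6282,-.1421])-T[:2]
print(T,e@[-.2215,.975],e@[.975,.2215])
E
```

```text
time: 8.2
eef_pos: [0.6305, -0.1428, 0.0584]
tcp_rot: [0.623, 0.782, 0.001, 0.003]
contact_force: [0.1, -0.5, 0.3]
opening: 1.001
finger_force: 0.0
[ 0.63047815 -0.14281858  0.05836425] 0.0012052270593846818 -0.0020620348691734987
```

```bash
python3 -m crank '[[[1,-2,5],0,0],[[1,-2,5],0,0],[[1,-2,5],0,0],[[1,-2,5],0,0]]'
```

```text
time: 8.6
eef_pos: [0.6263, -0.1416, 0.0505]
tcp_rot: [0.624, 0.782, 0.0, 0.0]
contact_force: [-0.9, -0.6, 0.2]
opening: 1.005
finger_force: 0.0
```

```bash
python3 -m crank '[[[0,2,-1],0,0],[[0,2,-1],0,0],[[0,2,-1],0,255],[[0,2,-1],0,255],[[0,2,-1],0,255],[[0,2,-1],0,255],[[0,2,-1],0,255],[[0,2,-1],0,255],[[0,2,-1],0,255],[[0,2,-1],0,255]]' 30; python3 - <<'E'
from h import *
from plant import get_state, read_camera
c=read_camera("wrist");np.savez("w5.npz",**c);print(get_state()["eef_pos"]);cv2.imwrite("pics/w5.png",c["frame"])
E
```

```text
time: 9.6
eef_pos: [0.6281, -0.1412, 0.0513]
tcp_rot: [0.624, 0.782, -0.0, -0.0]
contact_force: [-1.2, -0.6, 3.5]
opening: 0.448
finger_force: 30.5
[ 0.62806175 -0.14123453  0.05134943]
```

View pics/w5.png

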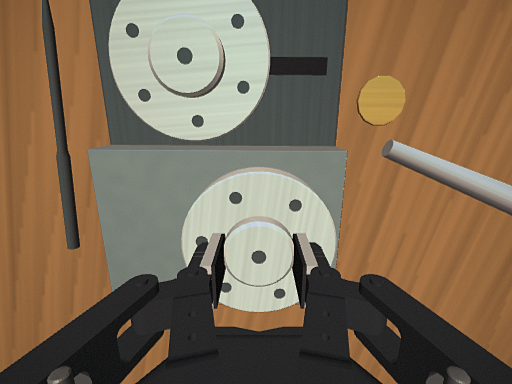

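Gripped: the high hub's dot is at (259,257), and the first hub's back dot at (185,56).

```bash
python3 - <<'E'
from h import *
c=dict(np.load("w5.npz"))
L=ray(c,dot(c,185,56,11),.037)[0];H=ray(c,dot(c,259,257,9),.062)[0];e=L-H
print(L,H,e@[-.2215,.975],e@[.975,.2215])
E
python3 -m crank '[[[6,-3,0],0,255],[[16,-7,0],0,255],[[26,-12,0],0,255],[[36,-17,0],0,255],[[46,-22,0],0,255],[[50,-26,0],0,255],[[50,-30,0],0,255],[[50,-35,0],0,255],[[50,-38,0],0,255],[[50,-38,0],0,255]]'
python3 - <<'E'
from h import *
from plant import get_state, read_camera
c=read_camera("wrist");np.savez("w6.npz",**c);print(get_state()["eef_pos"]);cv2.imwrite("pics/w6.png",c["frame"])
E
```

```text
[ 0.5671517  -0.04937222] [ 0.62791837 -0.14143854] 0.10322448071845566 -0.038854814382381926
time: 10.65
eef_pos: [0.5796, -0.1009, 0.0513]
tcp_rot: [0.624, 0.781, 0.0, -0.0]
contact_force: [1.3, 0.8, 3.4]
opening: 0.447
finger_force: 30.8
[ 0.57960459 -0.10088375  0.05133327]
```

View pics/w6.png

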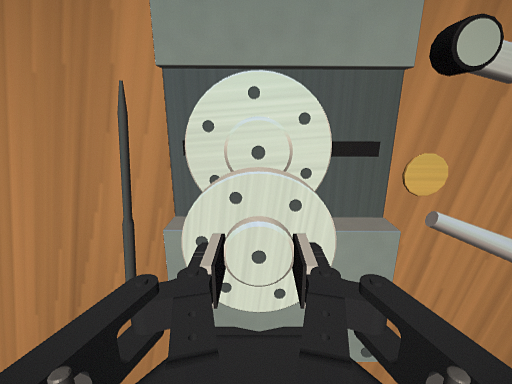

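The held hub (dot at 259,257) is now lined up with the first hub's back spigot (dot at 258,152).

```bash
python3 - <<'E'
from h import *
c=dict(np.load("w6.npz"))
L=ray(c,dot(c,258,152,9),.037)[0];H=ray(c,dot(c,259,257,9),.062)[0];e=L-H
print(L,H,e@[-.2215,.975],e@[.975,.2215])
E
python3 -m crank '[[[8,0,0],0,255],[[18,0,0],0,255],[[28,0,0],0,255],[[38,-0.5,0],0,255],[[46,-0.5,0],0,255],[[46,-0.5,0],0,255]]'
```

```text
[ 0.56710823 -0.04911049] [ 0.57937311 -0.10104966] 0.053357363903068694 -0.0004537375156539617
time: 11.3
eef_pos: [0.5685, -0.0542, 0.0505]
tcp_rot: [0.623, 0.782, 0.0, -0.001]
contact_force: [1.0, -0.5, 0.6]
opening: 0.446
finger_force: 30.6
```

```bash
python3 -m crank '[[[3,0,0],0,255],[[5,0,1],0,255],[[6,0,3],0,255],[[6,0,5],0,255],[[6,0,7],0,255],[[6,0,9],0,255],[[6,0,9],0,255]]'
```

```text
time: 12.0
eef_pos: [0.5675, -0.0501, 0.0416]
tcp_rot: [0.624, 0.782, -0.0, -0.001]
contact_force: [-0.1, 0.5, -3.0]
opening: 0.446
finger_force: 30.5
```

```bash
python3 -m crank '[[[0,0,2],0,255],[[0,0,4],0,255],[[0,0,4],0,255],[[0,0,4],0,255]]'; python3 -m crank '[[[0,0,-3],0,255],[[0,0,-3],0,0],[[0,0,-3],0,0],[[0,0,-3],0,0],[[0,0,-3],0,0],[[0,0,-20],0,0],[[0,0,-70],0,0],[[0,0,-120],0,0],[[0,0,-150],0,0],[[0,0,-150],0,0]]'; python3 -m crank '[[[0,0,0],0,0],[[0,0,0],0,0],[[0,0,0],0,0],[[0,0,0],0,0]]';python3 - <<'E'
from h import *
from plant import read_camera
c=read_camera("wrist");np.savez("w7.npz",**c);cv2.imwrite("pics/w7.png",c["frame"])
E
```

```text
time: 12.4
eef_pos: [0.5678, -0.0502, 0.0412]
tcp_rot: [0.624, 0.782, -0.001, -0.001]
contact_force: [-8.5, 1.5, 14.2]
opening: 0.445
finger_force: 32.1
time: 13.4
eef_pos: [0.5715, -0.0512, 0.195]
tcp_rot: [0.624, 0.782, 0.002, 0.006]
contact_force: [-0.3, 1.1, -0.0]
opening: 0.998
finger_force: 0.0
time: 13.8
eef_pos: [0.5671, -0.0501, 0.1863]
tcp_rot: [0.624, 0.782, -0.001, -0.001]
contact_force: [0.1, 0.3, -0.4]
opening: 1.004
finger_force: 0.0
```

View pics/w7.png

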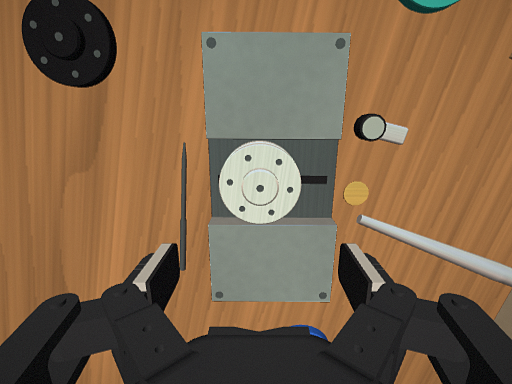

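The hubs are stacked, dot at (260,188). Before handing in, I'll check height and tilt from the depth image.

```bash
python3 - <<'E'
from h import *
from plant import ctrl
c=dict(np.load("w7.npz"));f=192/np.tan(np.radians(float(c["vfov"]))/2);M=R.from_quat(c["orientation"]).as_matrix()
def h(u,v):
    z=np.median(c["range_z"][v-2:v+3,u-2:u+3]);return (M@np.array([(u-c["cx"])/f*z,(v-c["cy"])/f*z,z])+c["origin"])[2]
print([round(h(*p),4) for p in((252,182),(268,182),(232,172),(290,172),(235,202),(288,205),(262,216),(262,150),(270,80),(270,260))])
E
```

```text
[np.float64(0.0524), np.float64(0.0523), np.float64(0.0421), np.float64(0.0423), np.float64(0.042), np.float64(0.0421), np.float64(0.0425), np.float64(0.0423), np.float64(0.0225), np.float64(0.037)]
```

Flange top is at 42 mm all round, so both hubs are fully home and flat.

```bash
python3 -c "
from plant import ctrl
print(ctrl.sign_off())"
```

```text
the job is handed in; nothing more can be done
None
```

Both hubs are nested and the job is handed in: the low-ledge hub is flat on the well floor over the spigot, the high-ledge hub is flat on its flange (checked by depth image), and the gripper did not go near the other tools; the sign-off returned no verdict.

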